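# Take the depth of a blind hole in a carving panel with the depth gauge

### The job

Take the depth gauge from its rest, stand it flat on the carving panel with its rod over the drilled hole, and push the rod gently down until it just bottoms in the hole, with the stock still flat on the face. Then put the gauge back upright in its rest with the rod left out at the depth it found, so that I can set the drill stop from it. Do not bruise the bottom of the hole, and leave the other tools alone.

Things in the scene. Friction and masses are not known exactly. Their poses are not given: they have to be found in the camera images.
- panel: Oak relief-carving panel blank held between four bench dogs, fixed: 240 (its x) x 200 (y) x 50 mm thick, a dentil border cut 5 mm deep round a flat uncut field of 180 x 140 mm with a pencilled pattern. Origin at the centre of the underside, z up; the face is 50 mm above the bench. It is level.
- hole (a point): Centre of the mouth of the one drilled hole, level with the panel's face, 15 mm along x and -12 mm along y from the panel's centre. The hole is vertical, round, 12 mm across, with a 1 mm chamfer, blind, with a flat bottom, hard wood that more than 20 N on the rod would bruise. Its depth is not known beforehand: anything from 14 to 40 mm.
- gauge: Depth gauge, loose, 150 to 210 g in all. Its stock is a beech bar with a brass sole, 120 mm long (its y), 30 mm wide (x), 20 mm high; origin at the centre of the flat sole, z up. A brass gland (22 mm across, 9 mm high) stands on the middle of the stock, and the rod runs through it. It starts upright in the rest.
- rod (a joint): Travel of the steel rod (8 mm round, along the stock's z) below the sole, m: 0 with the tip level with the sole, at most 0.046. The rod is a stiff friction fit: it takes about 3.5 N to slide it either way and it stays where it is left; that friction also carries the stock when the gauge is lifted by the handle. It starts 2 to 6 mm out.
- rod_tip (a point): Centre of the flat lower end of the rod, on the stock's z axis, moving with the rod.
- handle (a point): Centre of the wooden cross-handle fixed on the top of the rod: a bar 46 mm long (along the stock's y), 14 mm wide (x) and 14 mm high, 105 mm above the rod's tip; it cannot turn in the stock. Origin at its middle, axes as the stock's.
- rest: Dark wooden rest for the gauge, screwed down: foot board 75 (x) x 160 (y) x 8 mm, with two upright cheeks 22 mm thick, centred 47 mm either side along y. Each has a notch 40 mm wide (x), open upwards, floor 50 mm above the bench between horns 11 mm higher. The stock lies across both notches along the rest's y; the rod hangs between the cheeks. Origin at the centre of the underside.
- rest_seat (a point): Centre between the two notch floors, 50 mm above the bench: where the centre of the gauge's sole belongs (either way round).
- mallet: Round wooden carving mallet lying on the bench, 263 mm long, head 97 mm across; bystander. Origin where the handle enters the head, on the bench.
- gouge: Gouge with a pale wooden handle lying on the bench, 265 mm long, 27 mm thick; bystander. Origin where the handle meets the blade, on the bench.
- chisel: Flat chisel with a dark wooden handle lying on the bench, 250 mm long, 27 mm thick; bystander. Origin where the handle meets the blade, on the bench.
There are look-alikes about, which are no part of the job. Of the things shaped like the gauge, the beech one is meant.

How it is judged:
By the outcome, as a careful person would: the job done as asked, in the order asked, and still so for the second after the job is handed in, with the robot touching nothing.
It also fails if it takes over 54 s, if anything falls off the work surface, if the arm or the gripper's body presses on something with over 40 N, if the wrist force passes 120 N, or if a joint passes its speed limit or range.

### The arm

A 6-joint arm with a two-finger parallel gripper is mounted at the origin on the work surface. World frame = base frame: x ahead of the robot, y to its left, z up, the work surface at z = 0. Lengths are in mm, angles in rad, forces in N, time in s.
With the tool pointing down it reaches from about 350 to 875 mm from the base axis. Payload 4.2 kg.
Tool frame: the origin (TCP) lies on the centre line of the jaws, within the pads' length; the fingertips stand 11 mm ahead of it and the grasp point (between the pads) lies 8 mm behind it; z points along the fingers, y is the line along which they close (so a half turn about z gives the same grasp; the last joint's range is limited). The gripper opens to 85 mm and grips with 20 to 120 N. Pads are 22 mm wide; open, the fingers measure 114 mm over their backs; the gripper's body (76 mm by 85 mm) begins 54 mm behind the grasp point. The pads swing forward as they close: fully open they stand 13 mm farther back than shut.
Start: joints at [-0.981, 0.385, 0.008, 0, -1.194, -0.259], TCP at [203.015, -591.087, 242.312] pointing down, gripper open.
Joint ranges: [-3.14, 3.14], [-1.21, 2.06], [-1.07, 1.41], [-3.16, 2.05], [-2.99, -0.16], [-3.1, 3.1]. Speed limits (rad/s): [2.79, 2.79, 3.14, 3.14, 3.14, 3.14].

### API

Orientations are given as a 3x3 rotation matrix whose columns are the frame's x, y, z axes.
In Python, from rig import r gives the robot as it stands.
- The arm moves only by the shell command python3 -m inch 'ROWS' [OPENING] [FORCE]. ROWS is a JSON list of rows, 1 to 5 of them, each of 6 numbers: dx, dy, dz in mm, then a rotation vector rx, ry, rz in rad; each row shifts and turns the commanded pose from where the row before left it, along the tool's axes as they then stand; what a row does not reach is not made up. A row lasts 1/12 s, in which the tool goes at most 41.7 mm and 0.125 rad, less where a joint would pass 70% of its speed; a pose out of reach is approached as far as the arm can. OPENING is the finger opening in mm, set as the command begins (- or left out keeps the last). The fingers move at their own pace and stop on an object; FORCE is the grip in N (left out, the last holds). Time passes only in rows, so rows that do not move let the fingers close. It prints the time, the measured TCP pose, the force, the opening and the grip force at its end.
- r.get_obs(): the state, without advancing time (a new reading comes with each control period).
- r.grab_frame(name): name is "scene" or "top"; returns a dict with "img" (480x640x3 uint8, red, green, blue), "K" (3x3 intrinsics, pixels), "rvec" (rotation vector, rad) and "tvec" (3), from world to camera coordinates, as OpenCV has them. Camera axes: x right, y down, z forward; pixel columns grow to the right and rows downward; lengths in mm; the calibration is good to about 2 mm. A picture is of the moment at which its call begins. There is no depth.
- r.sign_off(): hands the job in; it is judged then, once.
The state is a dict: "time_s": time; "q": joint angles; "dq": joint speeds; "effort": joint torques, N m; "eef_pos": TCP position; "orientation": TCP orientation; "contact_force": force on the tool from outside, world axes, zero at the start; "ft_torque": the same for the moment, N m; "width": finger opening in mm; "gripper_force": force on a finger pad.
Only numpy, scipy, OpenCV 4.12 (cv2) and the standard library are available. Lean on these libraries where they do the work, as an engineer would, in place of code of your own. Each camera call takes 0.05 s, during which the arm holds its last target. There are 200 camera calls.

## Working session

There is one attempt and no reset: what is moved stays moved. The work goes in short steps, Python scripts to look and compute and a shell command to move; the robot and the scene stay as the last step left them, time stands still between calls to the robot, and variables do not carry over. Pictures are saved under pics/ and viewed, at most 10 in all, crops included, and the job is handed in when it is done.

```bash
ls; mkdir -p pics; cat > h.py <<'E'
import numpy as np, cv2
from rig import r
def grab(n):
    f=r.grab_frame(n); f['R']=cv2.Rodrigues(np.array(f['rvec'],float))[0]; f['t']=np.array(f['tvec'],float).ravel(); f['K']=np.array(f['K'],float); return f
def ray(f,u,v):
    d=f['R'].T@np.linalg.solve(f['K'],[u,v,1.]); c=-f['R'].T@f['t']; return c,d/np.linalg.norm(d)
def plane(f,u,v,z):
    c,d=ray(f,u,v); return c+d*(z-c[2])/d[2]
def proj(f,P):
    p=f['K']@(f['R']@np.array(P,float)+f['t']); return p[:2]/p[2]
def tri(f,a,g,b):
    A=[];B=[]
    for c,d in (ray(f,*a),ray(g,*b)):
        M=np.eye(3)-np.outer(d,d);A.append(M);B.append(M@c)
    return np.linalg.solve(sum(A),sum(B))
def save(f,n,box=None,s=1):
    im=f['img'][...,::-1]
    if box: x0,y0,x1,y1=box; im=im[y0:y1,x0:x1]
    cv2.imwrite('pics/'+n+'.png',cv2.resize(im,None,fx=s,fy=s,interpolation=cv2.INTER_CUBIC))
E
python3 - <<'E'
from h import *
for n in('scene','top'):
    f=grab(n); save(f,n+'0'); print(n,-f['R'].T@f['t'],f['K'][0,0],f['R'][2])
o=r.get_obs(); print(o['time_s'],o['eef_pos'],o['orientation'],o['contact_force'],o['width'])
E
```

```text
pics
scene [1221.36926499 -909.71406406  916.04360096] 465.35278273181416 [-0.47396348  0.66284828 -0.57964711]
top [ 300.93198625  -14.40449632 1434.88696597] 545.8193167391596 [ 1.93043609e-01 -7.13212752e-04 -9.81189919e-01]
0.1 [ 202.83597032 -590.64518384  241.34221412] [[-9.45838444e-01 -3.24636832e-01 -7.51592714e-04]
 [-3.24637679e-01  9.45836726e-01  1.80690059e-03]
 [ 1.24297509e-04  1.95303135e-03 -9.99998085e-01]] [-0.66292663  0.84892549 -0.39540512] 85.3498067463645
```

View pics/scene0.png

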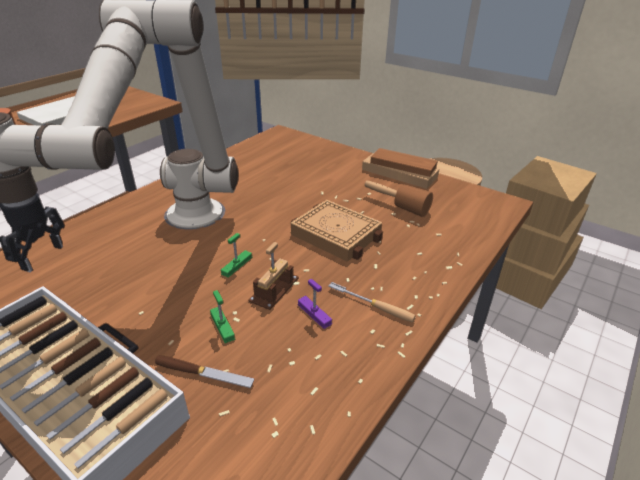

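View pics/top0.png

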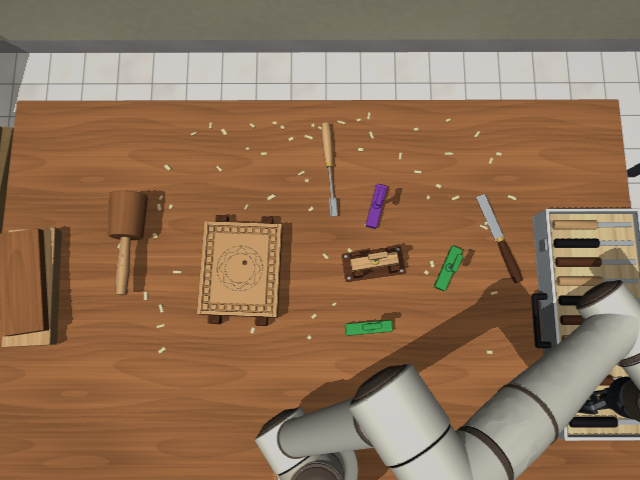

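The top view shows the panel at about (241,270) with a dark hole at (244,263). Gauge-shaped things: green (369,327), green (450,268), purple (377,206), and the beech one at (372,262) in the dark rest. The beech one fits the description, and I'll confirm it in a crop.

```bash
python3 - <<'E'
from h import *
f=grab('top'); g=grab('scene')
a=cv2.resize(f['img'][235:290,335:410],(750,550),interpolation=cv2.INTER_CUBIC)
b=cv2.resize(g['img'][235:315,240:310],(481,550),interpolation=cv2.INTER_CUBIC)
im=np.hstack([cv2.resize(a,(420,308)),cv2.resize(b,(270,308))])[...,::-1]
c=cv2.resize(f['img'][210:330,190:295],(263,300),interpolation=cv2.INTER_CUBIC)[...,::-1]
d=cv2.resize(g['img'][195:265,285:390],(450,300),interpolation=cv2.INTER_CUBIC)[...,::-1]
o=np.zeros((608,720,3),np.uint8);o[:308,:690]=im;o[308:,:263]=c;o[308:,263:713]=d
cv2.imwrite('pics/crop1.png',o[:600])
print(f['img'][262,360:385:3],f['img'][250:276:3,365])
E
```

```text
[[205 165 114]
 [206 164 115]
 [204 162 113]
 [200 159 112]
 [200 173  85]
 [206 176  87]
 [137 109  59]
 [198 157 110]
 [199 157 110]] [[ 73  48  28]
 [ 53  32  21]
 [ 65  47  30]
 [202 160 111]
 [205 163 114]
 [199 158 110]
 [ 95  75  50]
 [ 54  33  19]
 [ 51  29  18]]
```

View pics/crop1.png

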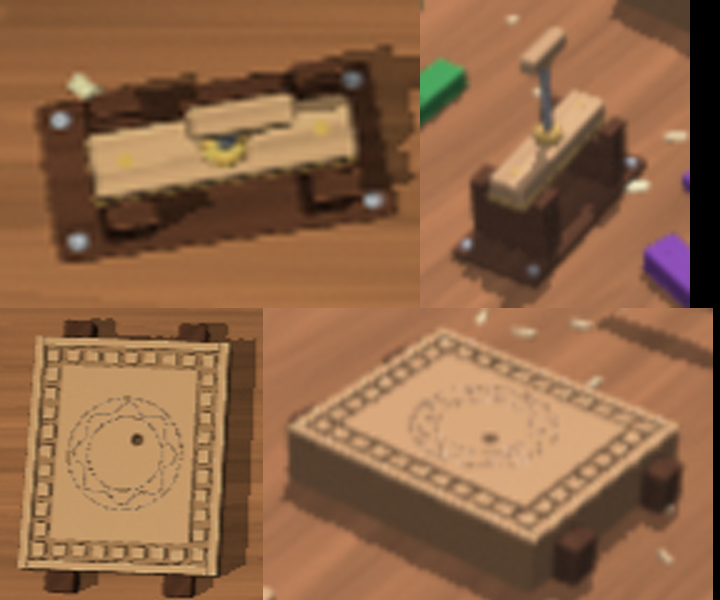

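The crops confirm it: the beech gauge lies in the dark rest, its handle offset toward the upper side by its height. The four foot-board screws and the hole can both be seen. Now to measure.

```bash
cat >> h.py <<'E'
def blobs(mask,box,amin):
    x0,y0,x1,y1=box; m=np.zeros_like(mask); m[y0:y1,x0:x1]=mask[y0:y1,x0:x1]
    n,l,s,c=cv2.connectedComponentsWithStats(m.astype(np.uint8),connectivity=8)
    return [(l==i,s[i,4],c[i]) for i in range(1,n) if s[i,4]>=amin]
E
python3 - <<'E'
from h import *
np.set_printoptions(precision=1,suppress=True)
f=grab('top'); g=grab('scene')
I=f['img'].astype(int); J=g['img'].astype(int)
def quad(m):
    c=cv2.findContours(m.astype(np.uint8),cv2.RETR_EXTERNAL,cv2.CHAIN_APPROX_NONE)[0]; c=max(c,key=cv2.contourArea)
    return cv2.boxPoints(cv2.minAreaRect(c)),c
# panel
light=(I[...,0]>135)&(I[...,1]>100)&(I[...,0]-I[...,2]>60)
m=max(blobs(light,(190,205,295,330),300),key=lambda b:b[1]);
q,c=quad(m[0]); P=np.array([plane(f,*p,50) for p in q]); print('panel px',m[1],q.round(1).tolist()); print(P, np.linalg.norm(P-np.roll(P,1,0),axis=1),P.mean(0))
# hole
def dark(I,box):
    x0,y0,x1,y1=box; s=I[y0:y1,x0:x1].sum(2); w=np.clip(np.median(s)-40-s,0,None); 
    yy,xx=np.mgrid[y0:y1,x0:x1]; return (w*xx).sum()/w.sum(),(w*yy).sum()/w.sum()
h1=dark(I,(240,258,250,268)); 
h2=dark(J,(333,220,345,230)); print('hole',h1,h2,plane(f,*h1,50),plane(g,*h2,50),tri(f,h1,g,h2))
# stock
beech=(I[...,0]>150)&(I[...,1]>115)&(I[...,2]>60)
m=max(blobs(beech,(345,240,405,280),50),key=lambda b:b[1]); q,c=quad(m[0]); P=np.array([plane(f,*p,70) for p in q]); print('stock',m[1],q.tolist());print(P,np.linalg.norm(P-np.roll(P,1,0),axis=1),P.mean(0))
# screws
sc=(I[...,2]>I[...,0]-15)&(I[...,2]>95)
S=[b[2] for b in blobs(sc,(338,240,410,288),2)]; print('screws',[ (s.tolist(),plane(f,*s,8)) for s in S])
sc=(J[...,2]>J[...,0]-15)&(J[...,2]>95)
print('scene screws',[(b[2].tolist(),b[1],plane(g,*b[2],8)) for b in blobs(sc,(243,240,305,312),2)])
be=(J[...,0]>130)&(J[...,1]>100)
print('scene beech',[(b[2].tolist(),b[1]) for b in blobs(be,(245,238,300,300),8)])
E
```

```text
panel px 6950 [[187.0, 313.0], [190.6999969482422, 220.10000610351562], [280.3999938964844, 223.6999969482422], [276.70001220703125, 316.6000061035156]]
[[380.2 324.2  50. ]
 [620.  325.6  50. ]
 [610.1  92.2  50. ]
 [370.9  98.4  50. ]] [226.  239.8 233.6 239.3] [495.3 210.1  50. ]
hole (np.float64(244.18671218487395), np.float64(262.14495798319325)) (np.float64(337.5976729944887), np.float64(225.03306797305572)) [509.3 183.6  50. ] [509.2 184.8  50. ] [509.5 183.7  50.6]
stock 492 [[349.8648681640625, 257.189208984375], [395.5946044921875, 249.56756591796875], [397.70269775390625, 262.2161865234375], [351.97296142578125, 269.83782958984375]]
[[ 518.5  -86.4   70. ]
 [ 537.9 -202.6   70. ]
 [ 505.5 -207.1   70. ]
 [ 486.3  -91.3   70. ]] [ 32.6 117.9  32.7 117.3] [ 512.  -146.8   70. ]
screws [([397.5, 248.5], array([ 551.5, -216.3,    8. ])), ([345.5, 256.0], array([531.6, -78.1,   8. ])), ([401.0, 270.5], array([ 492.7, -223.9,    8. ])), ([348.5, 277.8], array([473.6, -85.4,   8. ]))]
scene screws [([245.27272727272728, 254.9090909090909], np.int32(11), array([335.9, -84.2,   8. ])), ([294.2, 276.4], np.int32(5), array([528.3, -73.6,   8. ])), ([251.75, 298.0], np.int32(4), array([ 491.4, -221.2,    8. ])), ([301.8695652173913, 300.8478260869565], np.int32(46), array([ 613.1, -144.8,    8. ])), ([269.0, 304.5], np.int32(2), array([ 548.4, -211.9,    8. ]))]
scene beech [([270.94772420009014, 262.97836863452005], np.int32(2219))]
```

```bash
python3 - <<'E'
from h import *
np.set_printoptions(precision=1,suppress=True)
f=grab('top'); g=grab('scene')
a=(378.,255.5); b=(272.4,247.5)
print(tri(f,a,g,b),plane(f,*a,156),plane(g,*b,152))
# stock ends in scene: crop px of top-face corners
for p in ((489,187),(516,208),(605,95),(580,90)):
    q=((p[0]-420)/3.857+240,p[1]/3.85+235); print(q,plane(g,*q,70))
for p in ((90,145),(105,190),(352,98),(355,152)):
    q=(p[0]/5.6+335,p[1]/5.6+235); print(q,plane(f,*q,70))
o=r.get_obs(); print(o['time_s'],o['q'])
E
```

```text
[ 511.1 -147.4  152.1] [ 508.8 -148.6  156. ] [ 512.6 -145.5  152. ]
(257.88955146486904, 283.57142857142856) [ 514.7 -214.9   70. ]
(264.8898107337309, 289.02597402597405) [ 545.2 -220.3   70. ]
(287.9647394347939, 259.67532467532465) [512.9 -81.8  70. ]
(281.48301788955143, 258.3766233766234) [493.6 -88.5  70. ]
(351.07142857142856, 260.89285714285717) [509.  -89.3  70. ]
(353.75, 268.92857142857144) [488.6 -95.8  70. ]
(397.8571428571429, 252.5) [ 530.3 -208.2   70. ]
(398.39285714285717, 262.14285714285717) [ 505.7 -208.8   70. ]
0.4 [-1.   0.4  0.  -0.  -1.2 -0.3]
```

```bash
python3 -m inch '[[-29,21.3,0,0,0,0],[-29,21.3,0,0,0,0],[-29,21.3,0,0,0,0],[-29,21.3,0,0,0,0],[-29,21.3,0,0,0,0]]' 60 50
python3 -m inch '[[-29,21.3,0,0,0,0],[-29,21.3,0,0,0,0],[-29,21.3,0,0,0,0],[-29,21.3,0,0,0,0],[-29,21.3,0,0,0,0]]'
python3 -m inch '[[-29,21.3,0,0,0,0],[-29,21.3,0,0,0,0],[-29,21.3,0,0,0,0],[-29,21.3,0,0,0,0],[-29,21.3,0,0,0,0]]'
python3 -m inch '[[0,0,0,0,0,-0.12],[0,0,0,0,0,-0.12],[0,0,0,0,0,-0.12],[0,0,0,0,0,-0.12],[0,0,0,0,0,-0.12]]'
python3 -m inch '[[0,0,0,0,0,-0.12],[0,0,0,0,0,-0.12],[0,0,0,0,0,-0.12],[0,0,0,0,0,-0.12],[0,0,0,0,0,-0.12]]'
python3 -m inch '[[0,0,0,0,0,-0.1],[0,0,0,0,0,-0.1],[0,0,0,0,0,0]]'
python3 -c "
from h import *
np.set_printoptions(precision=4,suppress=True)
o=r.get_obs();print(o['eef_pos'],o['orientation'],o['q'],o['width'],o['contact_force'])"
```

```text
time_s: 0.82
eef_pos: [306.1, -441.9, 242.4]
orientation: [[-0.946, -0.324, 0.0], [-0.324, 0.946, -0.0], [-0.0, -0.0, -1.0]]
contact_force: [0.3, -1.0, 0.6]
width: 60.0
gripper_force: 0.0
time_s: 1.23
eef_pos: [408.8, -293.9, 242.7]
orientation: [[-0.946, -0.325, 0.001], [-0.325, 0.946, -0.0], [-0.001, -0.001, -1.0]]
contact_force: [0.0, -0.6, -0.2]
width: 60.0
gripper_force: 0.0
time_s: 1.65
eef_pos: [511.4, -145.9, 242.7]
orientation: [[-0.946, -0.325, 0.001], [-0.325, 0.946, -0.0], [-0.001, -0.0, -1.0]]
contact_force: [1.2, -0.2, 0.2]
width: 60.0
gripper_force: 0.0
time_s: 2.07
eef_pos: [510.7, -147.4, 242.4]
orientation: [[-0.592, -0.806, 0.0], [-0.806, 0.592, 0.0], [-0.0, -0.0, -1.0]]
contact_force: [0.2, -0.6, 1.0]
width: 60.4
gripper_force: 0.0
time_s: 2.48
eef_pos: [510.6, -147.6, 242.4]
orientation: [[-0.034, -0.999, 0.0], [-0.999, 0.034, 0.0], [-0.0, -0.0, -1.0]]
contact_force: [0.6, -0.2, -0.2]
width: 59.6
gripper_force: 0.0
time_s: 2.73
eef_pos: [510.6, -147.6, 242.4]
orientation: [[0.161, -0.987, 0.0], [-0.987, -0.161, 0.0], [-0.0, -0.0, -1.0]]
contact_force: [-0.2, 0.2, 0.3]
width: 59.9
gripper_force: 0.0
[ 510.6136 -147.614   242.3845] [[ 0.1609 -0.987   0.0001]
 [-0.987  -0.1609  0.0001]
 [-0.     -0.0001 -1.    ]] [ 0.0239  0.2257 -0.2206 -0.0001 -1.1243  0.1377] 59.90063298198385 [-0.1565  0.1706  0.332 ]
```

```bash
python3 -m inch '[[0,0,22,0,0,0],[0,0,22,0,0,0],[0,0,22,0,0,0],[0,0,20,0,0,0],[0,0,13,0,0,0]]'
python3 -m inch '[[0,0,0,0,0,0]]'
python3 - <<'E'
from h import *
f=grab('top'); g=grab('scene')
a=cv2.resize(f['img'][225:290,330:415],(425,325),interpolation=cv2.INTER_CUBIC)
b=cv2.resize(g['img'][195:305,235:315],(236,325),interpolation=cv2.INTER_CUBIC)
cv2.imwrite('pics/crop2.png',np.hstack([a,b])[...,::-1])
E
```

```text
time_s: 3.15
eef_pos: [509.6, -147.5, 141.3]
orientation: [[0.156, -0.988, -0.003], [-0.988, -0.156, 0.0], [-0.001, 0.003, -1.0]]
contact_force: [0.0, 0.2, 0.2]
width: 60.0
gripper_force: 0.0
time_s: 3.23
eef_pos: [508.6, -147.5, 140.3]
orientation: [[0.156, -0.988, -0.007], [-0.988, -0.156, 0.001], [-0.002, 0.006, -1.0]]
contact_force: [-1.8, -0.3, -0.4]
width: 60.0
gripper_force: 0.0
```

View pics/crop2.png

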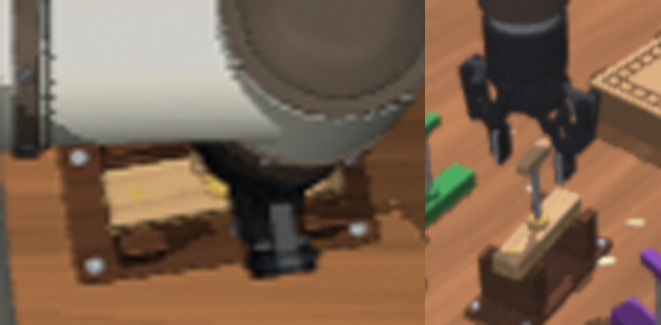

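The handle at about (533,158) in the crop lies midway between the fingertips at (500,160) and (563,175). Closing now.

```bash
python3 -m inch '[[0,0,0,0,0,0],[0,0,0,0,0,0]]' 30
python3 -m inch '[[0,0,0,0,0,0],[0,0,0,0,0,0],[0,0,0,0,0,0],[0,0,0,0,0,0]]' 5 50
python3 -m inch '[[0,0,0,0,0,0],[0,0,0,0,0,0],[0,0,0,0,0,0]]'
```

```text
time_s: 3.5
eef_pos: [511.5, -147.7, 144.7]
orientation: [[0.159, -0.987, 0.003], [-0.987, -0.159, -0.0], [0.001, -0.003, -1.0]]
contact_force: [-1.3, 0.7, 0.6]
width: 36.8
gripper_force: 0.0
time_s: 3.83
eef_pos: [510.8, -147.7, 144.0]
orientation: [[0.16, -0.987, 0.001], [-0.987, -0.16, -0.0], [0.0, -0.001, -1.0]]
contact_force: [-1.0, -1.0, 2.8]
width: 13.0
gripper_force: 51.9
time_s: 4.08
eef_pos: [510.8, -147.7, 143.6]
orientation: [[0.16, -0.987, 0.001], [-0.987, -0.16, -0.0], [0.0, -0.001, -1.0]]
contact_force: [-0.9, -0.4, 3.4]
width: 12.6
gripper_force: 51.9
```

```bash
python3 -m inch '[[0,0,-1,0,0,0],[0,0,-3,0,0,0],[0,0,-5,0,0,0],[0,0,-7,0,0,0],[0,0,-8,0,0,0]]'
python3 -m inch '[[0,0,-8,0,0,0],[0,0,-8,0,0,0],[0,0,-6,0,0,0],[0,0,-3,0,0,0],[0,0,-1,0,0,0]]'
python3 -m inch '[[0,0,0,0,0,0],[0,0,0,0,0,0]]'
python3 - <<'E'
from h import *
f=grab('top'); g=grab('scene')
a=cv2.resize(f['img'][215:290,330:415],(425,375),interpolation=cv2.INTER_CUBIC)
b=cv2.resize(g['img'][180:310,235:315],(231,375),interpolation=cv2.INTER_CUBIC)
cv2.imwrite('pics/crop3.png',np.hstack([a,b])[...,::-1])
E
```

```text
time_s: 4.5
eef_pos: [510.4, -147.6, 167.5]
orientation: [[0.159, -0.987, -0.001], [-0.987, -0.159, 0.0], [-0.0, 0.001, -1.0]]
contact_force: [-0.3, 0.4, -1.3]
width: 13.3
gripper_force: 51.3
time_s: 4.92
eef_pos: [511.0, -147.6, 194.3]
orientation: [[0.159, -0.987, 0.002], [-0.987, -0.159, 0.0], [0.0, -0.002, -1.0]]
contact_force: [1.0, -0.0, -1.6]
width: 13.0
gripper_force: 51.3
time_s: 5.08
eef_pos: [510.4, -147.6, 193.0]
orientation: [[0.159, -0.987, -0.001], [-0.987, -0.159, 0.0], [-0.0, 0.001, -1.0]]
contact_force: [-0.8, -0.5, -2.8]
width: 12.8
gripper_force: 51.3
```

View pics/crop3.png

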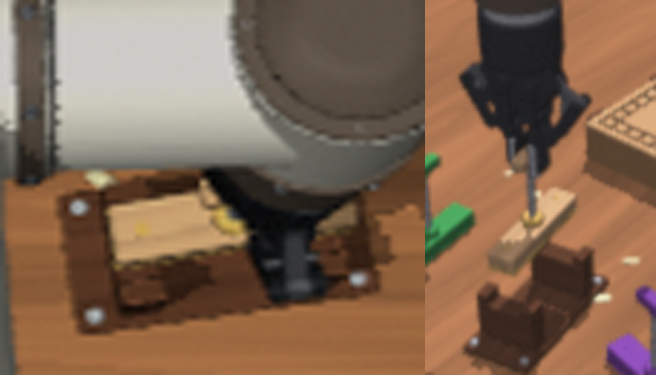

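The beech gauge hangs level in the gripper: brass gland at about (533,217), empty rest below. Next I carry it over the panel and turn it 0.84 rad, so that the whole stock stays on the flat field.

```bash
python3 -m inch '[[-9.9,-1.6,0,0,0,0],[-19.8,-3.1,0,0,0,0],[-29.6,-4.7,0,0,0,0],[-29.6,-4.7,0,0,0,0],[-29.6,-4.7,0,0,0,0]]'
python3 -m inch '[[-29.6,-4.7,0,0,0,0],[-29.6,-4.7,0,0,0,0],[-29.6,-4.7,0,0,0,0],[-29.6,-4.7,0,0,0,0],[-29.6,-4.7,0,0,0,0]]'
python3 -m inch '[[-29.6,-4.7,0,0,0,0],[-19.8,-3.1,0,0,0,0],[-9.9,-1.6,0,0,0,0],[-1.5,0,0,0,0,0]]'
python3 -m inch '[[0,0,0,0,0,0.12],[0,0,0,0,0,0.12],[0,0,0,0,0,0.12],[0,0,0,0,0,0.12]]'
python3 -m inch '[[0,0,0,0,0,0.12],[0,0,0,0,0,0.12],[0,0,0,0,0,0.12],[0,0,0,0,0,0],[0,0,0,0,0,0]]'
python3 - <<'E'
from h import *
np.set_printoptions(precision=3,suppress=True)
f=grab('top'); g=grab('scene')
o=r.get_obs();print(o['eef_pos'],o['orientation'],o['q'],o['contact_force'])
u,v=proj(f,o['eef_pos']).astype(int); a=cv2.resize(f['img'][v-45:v+45,u-50:u+50],(400,360),interpolation=cv2.INTER_CUBIC)
u,v=proj(g,o['eef_pos']).astype(int);print(u,v); b=cv2.resize(g['img'][v-30:v+60,u-50:u+50],(400,360),interpolation=cv2.INTER_CUBIC)
cv2.imwrite('pics/crop4.png',np.hstack([a,b])[...,::-1])
E
```

```text
time_s: 5.6
eef_pos: [509.9, -26.1, 193.1]
orientation: [[0.159, -0.987, -0.0], [-0.987, -0.159, 0.0], [-0.0, 0.0, -1.0]]
contact_force: [0.3, 0.1, -2.6]
width: 13.0
gripper_force: 51.3
time_s: 6.02
eef_pos: [509.3, 124.2, 193.2]
orientation: [[0.16, -0.987, -0.0], [-0.987, -0.16, -0.0], [-0.0, 0.0, -1.0]]
contact_force: [0.7, -0.1, -1.6]
width: 13.0
gripper_force: 51.3
time_s: 6.35
eef_pos: [509.3, 185.8, 193.0]
orientation: [[0.162, -0.987, -0.0], [-0.987, -0.162, -0.0], [0.0, 0.0, -1.0]]
contact_force: [0.3, -0.2, -1.1]
width: 13.0
gripper_force: 51.3
time_s: 6.68
eef_pos: [509.2, 182.7, 193.1]
orientation: [[-0.321, -0.947, -0.001], [-0.947, 0.321, -0.001], [0.001, 0.001, -1.0]]
contact_force: [0.6, 0.2, -2.2]
width: 13.1
gripper_force: 51.3
time_s: 7.1
eef_pos: [509.3, 182.8, 193.2]
orientation: [[-0.627, -0.779, -0.001], [-0.779, 0.627, -0.0], [0.001, 0.0, -1.0]]
contact_force: [0.1, 0.7, -1.5]
width: 12.9
gripper_force: 51.3
[509.47  183.185 193.286] [[-0.627 -0.779 -0.   ]
 [-0.779  0.627 -0.   ]
 [ 0.     0.    -1.   ]] [ 0.645  0.286 -0.271  0.    -1.015 -1.323] [-0.68   0.686 -2.302]
338 187
```

View pics/crop4.png

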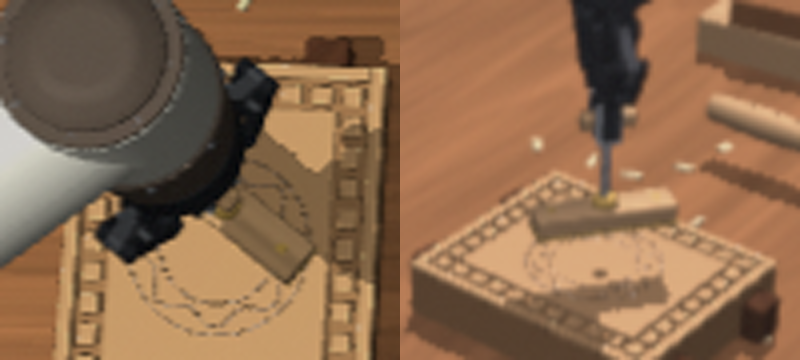

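The scene crop shows the gauge above the panel: gland at (605,201), rod at (606,165), hole clear at (601,272). I'll measure the gauge axis against the hole in the same camera.

```bash
python3 - <<'E'
from h import *
np.set_printoptions(precision=1,suppress=True)
f=grab('top'); g=grab('scene'); J=g['img'].astype(int); I=f['img'].astype(int)
br=(J[...,0]-J[...,2]>75)&(J[...,1]-J[...,2]>45)
for b in blobs(br,(325,197,352,214),3): print('gland',b[1],b[2],plane(g,*b[2],124.5), 'bbox',np.argwhere(b[0]).min(0),np.argwhere(b[0]).max(0))
# rod columns: print bluish-grey score
for v in range(193,205,3): 
    s=(J[v,330:350,2]-J[v,330:350,0]); w=np.clip(s+25,0,None); print(v,s.tolist(),(w*np.arange(330,350)).sum()/w.sum())
s=J[219:231,330:348].sum(2); yy,xx=np.mgrid[219:231,330:348]; w=np.clip(np.median(s)-60-s,0,None); print(s[3:9].tolist())
o=r.get_obs()['eef_pos']
for z in (124.5,140,50): print('pred px TCP axis',z,proj(g,[o[0],o[1],z]), 'hole axis',proj(g,[509.2,184.8,z]))
E
```

```text
gland 10 [340.1 206.2] [514.3 187.5 124.5] bbox [205 337] [207 342]
gland 5 [350.6 205.8] [540.3 210.4 124.5] bbox [205 350] [207 351]
193 [-90, -90, -90, -92, -93, -94, -88, -68, -29, -2, -12, -50, -70, -83, -94, -95, -94, -93, -95, -94] 339.3611111111111
196 [-93, -94, -95, -93, -89, -78, -66, -67, -45, -6, -31, -89, -94, -94, -93, -93, -93, -92, -91, -89] 339.0
199 [-95, -94, -94, -93, -95, -93, -91, -84, -33, -4, -32, -86, -90, -86, -83, -82, -82, -82, -85, -87] 339.0
202 [-78, -92, -90, -82, -90, -90, -92, -80, -25, -6, -38, -83, -88, -86, -84, -83, -83, -77, -81, -89] 339.0
[[519, 517, 519, 519, 517, 517, 517, 518, 518, 517, 519, 516, 518, 519, 519, 516, 504, 470], [517, 519, 519, 517, 516, 516, 512, 509, 509, 511, 517, 519, 519, 518, 520, 519, 517, 510], [518, 517, 517, 517, 517, 508, 464, 407, 411, 453, 512, 518, 521, 521, 519, 517, 512, 491], [518, 517, 518, 517, 518, 499, 404, 310, 312, 381, 500, 518, 520, 517, 513, 515, 516, 501], [512, 516, 518, 519, 517, 511, 470, 408, 416, 467, 501, 507, 508, 490, 439, 471, 505, 487], [495, 475, 502, 490, 509, 509, 500, 483, 487, 478, 406, 386, 392, 385, 353, 380, 399, 385]]
pred px TCP axis 124.5 [338.2 206.2] hole axis [338.4 206. ]
pred px TCP axis 140 [338.4 202.2] hole axis [338.5 202. ]
pred px TCP axis 50 [337.5 225.2] hole axis [337.6 225. ]
```

```bash
python3 -m inch '[[1,0,4,0,0,0],[0,0,8,0,0,0],[0,0,10,0,0,0],[0,0,8,0,0,0],[0,0,4,0,0,0]]'
python3 -m inch '[[0,0,2,0,0,0],[0,0,1,0,0,0],[0,0,0,0,0,0]]'
python3 -m inch '[[0,0,1,0,0,0],[0,0,1,0,0,0],[0,0,1,0,0,0]]'
python3 -m inch '[[0,0,1,0,0,0],[0,0,1,0,0,0]]'
python3 -m inch '[[0,0,0.7,0,0,0],[0,0,0.7,0,0,0]]'
python3 -m inch '[[0,0,0,0,0,0]]'
```

```text
time_s: 7.72
eef_pos: [507.9, 182.4, 157.1]
orientation: [[-0.629, -0.778, -0.003], [-0.778, 0.629, -0.002], [0.003, 0.001, -1.0]]
contact_force: [-0.9, -0.7, -1.7]
width: 13.4
gripper_force: 51.2
time_s: 7.97
eef_pos: [509.0, 183.0, 156.1]
orientation: [[-0.629, -0.778, -0.0], [-0.778, 0.629, -0.0], [0.0, -0.0, -1.0]]
contact_force: [1.0, -0.7, -1.4]
width: 12.9
gripper_force: 51.2
time_s: 8.22
eef_pos: [509.1, 183.1, 153.6]
orientation: [[-0.629, -0.778, 0.001], [-0.778, 0.629, 0.0], [-0.001, -0.0, -1.0]]
contact_force: [0.8, 0.8, -1.7]
width: 13.4
gripper_force: 51.2
time_s: 8.38
eef_pos: [509.0, 183.0, 151.4]
orientation: [[-0.629, -0.778, 0.0], [-0.778, 0.629, 0.0], [-0.0, -0.0, -1.0]]
contact_force: [-0.8, -0.5, -3.0]
width: 12.9
gripper_force: 51.2
time_s: 8.55
eef_pos: [508.9, 182.9, 149.9]
orientation: [[-0.629, -0.778, 0.0], [-0.778, 0.629, 0.0], [-0.0, -0.0, -1.0]]
contact_force: [0.5, -0.1, -1.8]
width: 13.3
gripper_force: 51.2
time_s: 8.63
eef_pos: [508.8, 182.9, 149.8]
orientation: [[-0.629, -0.778, -0.0], [-0.778, 0.629, -0.0], [0.0, 0.0, -1.0]]
contact_force: [0.2, 0.1, -1.5]
width: 13.0
gripper_force: 51.2
```

```bash
python3 -m inch '[[0,0,1,0,0,0],[0,0,1,0,0,0],[0,0,0,0,0,0]]'
python3 -m inch '[[0,0,1,0,0,0],[0,0,1,0,0,0],[0,0,0,0,0,0]]'
python3 -m inch '[[0,0,1,0,0,0],[0,0,1,0,0,0],[0,0,0,0,0,0]]'
```

```text
time_s: 8.88
eef_pos: [508.8, 182.9, 147.7]
orientation: [[-0.629, -0.777, -0.0], [-0.777, 0.629, -0.0], [0.0, 0.0, -1.0]]
contact_force: [0.6, 1.4, -1.2]
width: 13.1
gripper_force: 51.2
time_s: 9.13
eef_pos: [508.8, 182.9, 145.7]
orientation: [[-0.629, -0.778, -0.0], [-0.778, 0.629, -0.0], [0.0, 0.0, -1.0]]
contact_force: [0.2, -0.8, -2.0]
width: 12.5
gripper_force: 51.2
time_s: 9.38
eef_pos: [508.8, 182.9, 143.7]
orientation: [[-0.629, -0.778, -0.0], [-0.778, 0.629, -0.0], [0.0, 0.0, -1.0]]
contact_force: [0.3, 0.7, -1.9]
width: 12.9
gripper_force: 51.2
```

```bash
python3 -m inch '[[0,0,0.5,0,0,0],[0,0,0.5,0,0,0],[0,0,0,0,0,0]]'
python3 -m inch '[[0,0,0.5,0,0,0],[0,0,0.5,0,0,0],[0,0,0,0,0,0]]'
python3 -m inch '[[0,0,1,0,0,0],[0,0,1,0,0,0],[0,0,0,0,0,0]]'
```

```text
time_s: 9.63
eef_pos: [509.0, 182.9, 143.5]
orientation: [[-0.629, -0.778, 0.0], [-0.778, 0.629, -0.0], [-0.0, -0.0, -1.0]]
contact_force: [-1.0, -0.7, 1.6]
width: 13.1
gripper_force: 51.9
time_s: 9.88
eef_pos: [509.0, 182.9, 142.2]
orientation: [[-0.629, -0.778, 0.0], [-0.778, 0.629, 0.0], [-0.0, -0.0, -1.0]]
contact_force: [-1.5, 0.0, 2.7]
width: 12.8
gripper_force: 51.9
time_s: 10.13
eef_pos: [508.9, 183.0, 139.7]
orientation: [[-0.629, -0.778, -0.0], [-0.778, 0.629, -0.0], [0.0, 0.0, -1.0]]
contact_force: [-0.6, -0.5, 1.8]
width: 12.5
gripper_force: 51.9
```

The stock touched the face at TCP z = 143.6, as predicted, and the rod now slides at about 2.5 N, so it is in the hole. I'll push on in small steps, gating each on the force.

```bash
cat > ok.sh <<'E'
#!/bin/sh
tee l >/dev/null; egrep 'pos|contact' l; awk -F'[][,]' '/contact/{exit !($4<5.2)}' l
E
chmod +x ok.sh
python3 -m inch '[[0,0,1,0,0,0],[0,0,0.5,0,0,0]]'|./ok.sh && python3 -m inch '[[0,0,1,0,0,0],[0,0,0.5,0,0,0]]'|./ok.sh && python3 -m inch '[[0,0,1,0,0,0],[0,0,0.5,0,0,0]]'|./ok.sh && python3 -m inch '[[0,0,1,0,0,0],[0,0,0.5,0,0,0]]'|./ok.sh && python3 -m inch '[[0,0,0,0,0,0]]'|./ok.sh
```

```text
eef_pos: [509.0, 183.0, 138.3]
contact_force: [-2.0, -1.3, 2.9]
eef_pos: [508.9, 183.0, 136.8]
contact_force: [-2.4, 0.2, 3.3]
eef_pos: [508.9, 183.0, 135.3]
contact_force: [-2.5, -0.1, 2.3]
eef_pos: [508.9, 183.0, 133.8]
contact_force: [-1.6, -0.5, 2.6]
eef_pos: [508.9, 183.0, 133.7]
contact_force: [-0.9, -1.3, 2.0]
```

```bash

python3 -m inch '[[0,0,1,0,0,0],[0,0,0.5,0,0,0]]'|./ok.sh && python3 -m inch '[[0,0,1,0,0,0],[0,0,0.5,0,0,0]]'|./ok.sh && python3 -m inch '[[0,0,1,0,0,0],[0,0,0.5,0,0,0]]'|./ok.sh && python3 -m inch '[[0,0,1,0,0,0],[0,0,0.5,0,0,0]]'|./ok.sh && python3 -m inch '[[0,0,1,0,0,0],[0,0,0.5,0,0,0]]'|./ok.sh && python3 -m inch '[[0,0,1,0,0,0],[0,0,0.5,0,0,0]]'|./ok.sh && python3 -m inch '[[0,0,1,0,0,0],[0,0,0.5,0,0,0]]'|./ok.sh && python3 -m inch '[[0,0,1,0,0,0],[0,0,0.5,0,0,0]]'|./ok.sh
```

```text
eef_pos: [508.9, 183.0, 132.4]
contact_force: [-2.1, -0.3, 3.0]
eef_pos: [508.9, 183.0, 130.8]
contact_force: [-1.2, -0.1, 3.1]
eef_pos: [508.9, 183.0, 129.3]
contact_force: [-1.8, -0.4, 2.3]
eef_pos: [509.2, 182.9, 128.7]
contact_force: [-3.0, -0.6, 10.0]
```

```bash
python3 -m inch '[[0,0,0,0,0,0]]'
python3 -m inch '[[0,0,-0.5,0,0,0],[0,0,-0.5,0,0,0],[0,0,0,0,0,0]]'
python3 - <<'E'
from h import *
g=grab('scene'); o=r.get_obs(); u,v=proj(g,o['eef_pos']).astype(int)
cv2.imwrite('pics/crop5.png',cv2.resize(g['img'][v-30:v+60,u-60:u+60],(640,480),interpolation=cv2.INTER_CUBIC)[...,::-1])
E
```

```text
time_s: 11.63
eef_pos: [509.2, 182.9, 128.8]
orientation: [[-0.628, -0.778, 0.001], [-0.778, 0.628, -0.0], [-0.0, -0.001, -1.0]]
contact_force: [-3.6, -1.5, 7.9]
width: 12.8
gripper_force: 52.5
time_s: 11.88
eef_pos: [509.1, 183.0, 128.8]
orientation: [[-0.629, -0.778, 0.0], [-0.778, 0.629, 0.0], [-0.0, -0.0, -1.0]]
contact_force: [-0.1, -0.5, 2.9]
width: 12.9
gripper_force: 51.9
```

View pics/crop5.png

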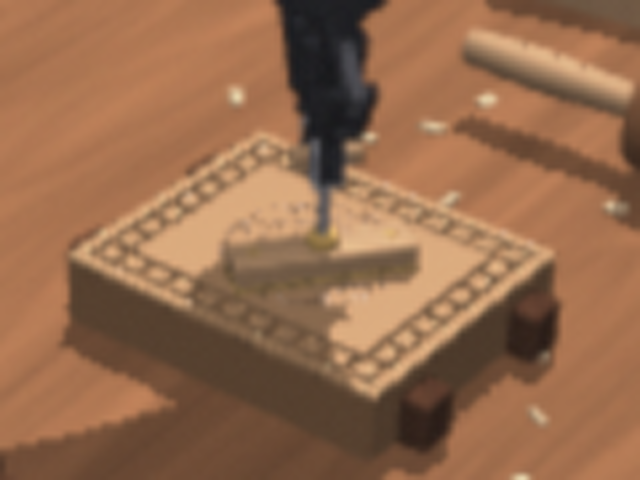

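The stock is flat on the face at (230–415, 235–290) and well inside the border. The rod bottomed at about 10 N and the position held when I relieved the load. Lifting and carrying back.

```bash
python3 -m inch '[[0,0,-0.5,0,0,0],[0,0,-1,0,0,0],[0,0,-2,0,0,0],[0,0,-4,0,0,0],[0,0,-5,0,0,0]]'
python3 -m inch '[[0,0,-6,0,0,0],[0,0,-7,0,0,0],[0,0,-7,0,0,0],[0,0,-7,0,0,0],[0,0,-6,0,0,0]]'
python3 -m inch '[[0,0,-4,0,0,0],[0,0,-2,0,0,0],[0,0,-1,0,0,0],[0,0,0,0,0,-0.12],[0,0,0,0,0,-0.12]]'
python3 -m inch '[[0,0,0,0,0,-0.12],[0,0,0,0,0,-0.12],[0,0,0,0,0,-0.12],[0,0,0,0,0,-0.12],[0,0,0,0,0,-0.12]]'
python3 -m inch '[[0,0,0,0,0,0],[0,0,0,0,0,0]]'
```

```text
time_s: 12.35
eef_pos: [508.7, 182.8, 141.2]
orientation: [[-0.629, -0.778, -0.001], [-0.778, 0.629, -0.001], [0.001, 0.0, -1.0]]
contact_force: [0.0, -0.0, -1.9]
width: 13.1
gripper_force: 51.3
time_s: 12.77
eef_pos: [509.1, 183.1, 175.6]
orientation: [[-0.629, -0.778, 0.001], [-0.778, 0.629, 0.001], [-0.001, -0.0, -1.0]]
contact_force: [0.0, 0.3, -2.0]
width: 13.2
gripper_force: 51.3
time_s: 13.18
eef_pos: [508.7, 182.8, 181.1]
orientation: [[-0.421, -0.907, -0.001], [-0.907, 0.421, -0.0], [0.001, 0.001, -1.0]]
contact_force: [0.4, 0.5, -1.4]
width: 13.3
gripper_force: 51.3
time_s: 13.6
eef_pos: [508.7, 182.8, 181.0]
orientation: [[0.165, -0.986, -0.001], [-0.986, -0.165, -0.001], [0.0, 0.001, -1.0]]
contact_force: [0.2, -0.9, -1.1]
width: 13.1
gripper_force: 51.3
time_s: 13.77
eef_pos: [508.8, 182.9, 181.1]
orientation: [[0.156, -0.988, -0.001], [-0.988, -0.156, -0.0], [0.0, 0.001, -1.0]]
contact_force: [-0.3, -0.3, -1.4]
width: 12.6
gripper_force: 51.3
```

```bash
python3 -m inch '[[9.9,1.5,0,0,0,0],[19.8,3,0,0,0,0],[29.7,4.5,0,0,0,0],[29.7,4.5,0,0,0,0],[29.7,4.5,0,0,0,0]]'
python3 -m inch '[[29.7,4.5,0,0,0,0],[29.7,4.5,0,0,0,0],[29.7,4.5,0,0,0,0],[29.7,4.5,0,0,0,0],[29.7,4.5,0,0,0,0]]'
python3 -m inch '[[29.7,4.5,0,0,0,0],[19.8,3,0,0,0,0],[9.9,1.5,0,0,0,0],[0,0,0,0,0,0],[0,0,0,0,0,0]]'
python3 - <<'E'
from h import *
g=grab('scene'); o=r.get_obs(); print(o['eef_pos']);u,v=proj(g,o['eef_pos']).astype(int)
cv2.imwrite('pics/crop6.png',cv2.resize(g['img'][v-20:v+85,u-60:u+60],(640,560),interpolation=cv2.INTER_CUBIC)[...,::-1])
E
```

```text
time_s: 14.18
eef_pos: [509.6, 61.3, 181.4]
orientation: [[0.158, -0.987, -0.0], [-0.987, -0.158, -0.0], [0.0, 0.0, -1.0]]
contact_force: [0.3, 0.5, -2.4]
width: 13.1
gripper_force: 51.3
time_s: 14.6
eef_pos: [510.9, -89.3, 181.5]
orientation: [[0.157, -0.988, -0.0], [-0.988, -0.157, -0.0], [0.0, 0.0, -1.0]]
contact_force: [1.5, 0.1, -1.3]
width: 13.0
gripper_force: 51.3
time_s: 15.02
eef_pos: [511.7, -147.8, 181.2]
orientation: [[0.157, -0.988, -0.0], [-0.988, -0.157, 0.0], [-0.0, 0.0, -1.0]]
contact_force: [0.4, -0.8, -1.6]
width: 12.8
gripper_force: 51.3
[ 511.88278792 -147.23003129  181.30072968]
```

View pics/crop6.png

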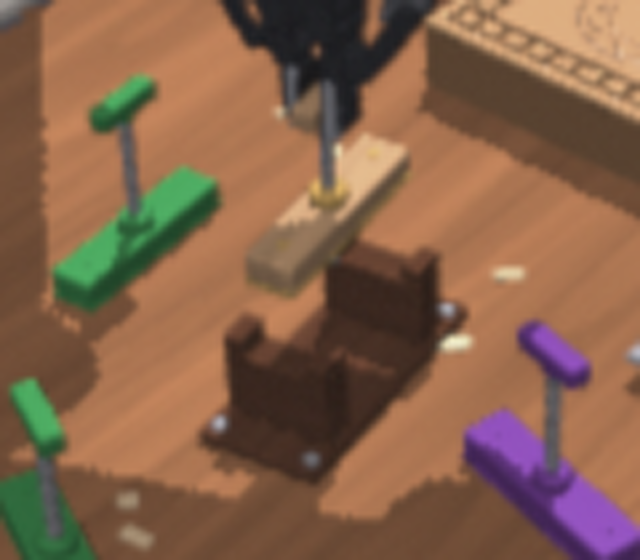

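Gauge hangs centred above the rest's two notches (240–440, 250–400 in the crop), same yaw. Lowering.

```bash
python3 -m inch '[[0,0,2,0,0,0],[0,0,5,0,0,0],[0,0,8,0,0,0],[0,0,8,0,0,0],[0,0,8,0,0,0]]'
python3 -m inch '[[0,0,6,0,0,0],[0,0,4,0,0,0],[0,0,3,0,0,0],[0,0,2,0,0,0],[0,0,1,0,0,0]]'
python3 -m inch '[[0,0,1,0,0,0],[0,0,0.5,0,0,0],[0,0,0,0,0,0],[0,0,0,0,0,0]]'
```

```text
time_s: 15.48
eef_pos: [511.8, -147.0, 149.2]
orientation: [[0.16, -0.987, -0.001], [-0.987, -0.16, 0.0], [-0.0, 0.001, -1.0]]
contact_force: [0.3, -0.1, -2.4]
width: 13.1
gripper_force: 51.3
time_s: 15.9
eef_pos: [512.2, -147.5, 134.2]
orientation: [[0.159, -0.987, -0.0], [-0.987, -0.159, -0.0], [0.0, 0.0, -1.0]]
contact_force: [-0.2, -0.8, -2.6]
width: 12.6
gripper_force: 51.3
time_s: 16.23
eef_pos: [512.2, -147.5, 133.2]
orientation: [[0.159, -0.987, 0.001], [-0.987, -0.159, -0.0], [0.0, -0.001, -1.0]]
contact_force: [-0.3, 0.1, -2.0]
width: 13.4
gripper_force: 51.3
```

```bash
python3 -m inch '[[0,0,1,0,0,0],[0,0,1,0,0,0],[0,0,0.7,0,0,0],[0,0,0,0,0,0]]'
python3 -m inch '[[0,0,0.5,0,0,0],[0,0,0.3,0,0,0],[0,0,0,0,0,0],[0,0,0,0,0,0]]'
```

```text
time_s: 16.57
eef_pos: [512.0, -147.4, 130.0]
orientation: [[0.159, -0.987, -0.0], [-0.987, -0.159, 0.0], [-0.0, 0.0, -1.0]]
contact_force: [0.7, 0.3, -1.4]
width: 13.1
gripper_force: 51.3
time_s: 16.9
eef_pos: [512.1, -147.4, 129.4]
orientation: [[0.159, -0.987, -0.0], [-0.987, -0.159, -0.0], [0.0, 0.0, -1.0]]
contact_force: [0.3, -0.0, -1.8]
width: 13.0
gripper_force: 51.3
```

```bash
python3 -m inch '[[0,0,0.3,0,0,0],[0,0,0,0,0,0],[0,0,0,0,0,0]]'
python3 -m inch '[[0,0,0.2,0,0,0],[0,0,0,0,0,0],[0,0,0,0,0,0]]'
```

```text
time_s: 17.15
eef_pos: [512.1, -147.5, 129.1]
orientation: [[0.159, -0.987, -0.0], [-0.987, -0.159, 0.0], [-0.0, 0.0, -1.0]]
contact_force: [0.4, 0.6, -1.7]
width: 12.8
gripper_force: 51.3
time_s: 17.4
eef_pos: [512.1, -147.4, 128.9]
orientation: [[0.159, -0.987, -0.0], [-0.987, -0.159, -0.0], [0.0, 0.0, -1.0]]
contact_force: [-0.3, -1.2, -2.1]
width: 12.8
gripper_force: 51.3
```

```bash
python3 -m inch '[[0,0,0.2,0,0,0],[0,0,0,0,0,0],[0,0,0,0,0,0]]'
python3 -m inch '[[0,0,0,0,0,0],[0,0,0,0,0,0]]' - 20
```

```text
time_s: 17.65
eef_pos: [512.1, -147.5, 128.7]
orientation: [[0.159, -0.987, 0.0], [-0.987, -0.159, 0.0], [0.0, -0.0, -1.0]]
contact_force: [-0.4, -0.6, -1.4]
width: 13.1
gripper_force: 51.4
time_s: 17.82
eef_pos: [512.1, -147.5, 128.7]
orientation: [[0.159, -0.987, 0.0], [-0.987, -0.159, -0.0], [0.0, -0.0, -1.0]]
contact_force: [0.1, -0.9, -1.0]
width: 12.9
gripper_force: 51.4
```

```bash
python3 -m inch '[[0,0,0,0,0,0],[0,0,0,0,0,0],[0,0,0,0,0,0],[0,0,0,0,0,0],[0,0,0,0,0,0]]' 50
python3 -m inch '[[0,0,-4,0,0,0],[0,0,-10,0,0,0],[0,0,-20,0,0,0],[0,0,-20,0,0,0],[0,0,-20,0,0,0]]'
python3 -m inch '[[0,0,-20,0,0,0],[0,0,-10,0,0,0],[0,-20,0,0,0,0],[0,-30,0,0,0,0],[0,-30,0,0,0,0]]'
python3 -m inch '[[0,-30,0,0,0,0],[0,-30,0,0,0,0],[0,-10,0,0,0,0],[0,0,0,0,0,0]]'
```

```text
time_s: 18.23
eef_pos: [512.2, -147.5, 128.9]
orientation: [[0.159, -0.987, 0.0], [-0.987, -0.159, -0.0], [0.0, -0.0, -1.0]]
contact_force: [-0.3, -0.3, -0.8]
width: 49.9
gripper_force: 0.0
time_s: 18.65
eef_pos: [512.2, -147.5, 204.5]
orientation: [[0.16, -0.987, 0.001], [-0.987, -0.16, -0.0], [0.0, -0.001, -1.0]]
contact_force: [0.0, -0.6, -0.4]
width: 49.8
gripper_force: 0.0
time_s: 19.07
eef_pos: [591.6, -134.7, 234.0]
orientation: [[0.159, -0.987, 0.002], [-0.987, -0.159, 0.0], [0.0, -0.002, -1.0]]
contact_force: [0.5, -0.7, 0.2]
width: 49.8
gripper_force: 0.0
time_s: 19.4
eef_pos: [662.1, -122.9, 231.3]
orientation: [[0.16, -0.987, -0.001], [-0.987, -0.16, 0.0], [-0.0, 0.001, -1.0]]
contact_force: [0.4, -0.6, 0.2]
width: 49.8
gripper_force: 0.0
```

```bash
python3 - <<'E'
from h import *
f=grab('top'); g=grab('scene')
a=cv2.resize(f['img'][225:295,330:415],(425,350),interpolation=cv2.INTER_CUBIC)
b=cv2.resize(g['img'][225:315,235:320],(331,350),interpolation=cv2.INTER_CUBIC)
cv2.imwrite('pics/crop7.png',np.hstack([a,b])[...,::-1])
E
```

```text
(no output)
```

View pics/crop7.png

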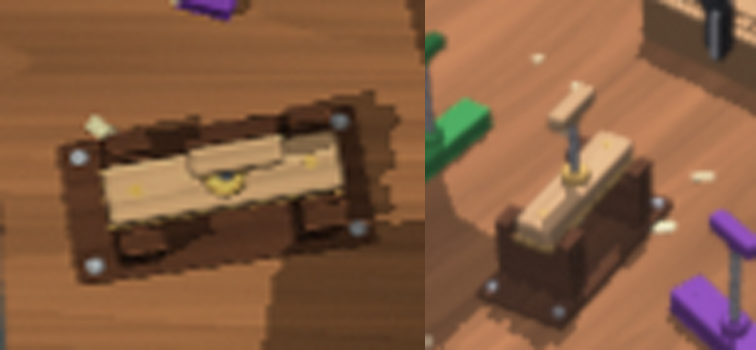

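The gauge sits upright in both notches: stock at (105–342, 135–225) in the top crop, in the same place as at the start. The handle stands lower than before, the rod is out at depth and the arm is clear. Handing in.

```bash
python3 -c "
from rig import r
print(r.sign_off())"
```

```text
the job is handed in; nothing more can be done
None
```

The job is handed in: the beech gauge bottomed in the hole at about 10 N with its stock flat on the face, and it is back upright in its rest with the rod left out at the depth it found.

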